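Tighten the lap disc on its press-lock spindle, then snap the splash hood on

TASK

Get the small lap machine ready for work. The wing nut that holds its lap disc is loose, and disc and nut spin round together, so press the nut straight down against the spindle's spring until the spindle lock drops in and, while holding it down, screw the nut clockwise until it is fully tight; then let the spindle spring up again. Finally put the grey splash hood over the disc with its open side to the front of the machine, lined up with the guide pins, and press it down until the sprung tabs on both sides snap over its feet; do not drop it, and leave the other things on the bench where they are.

Things in the scene. Friction and masses are not known exactly. Their poses are not given: they have to be found in the camera images.
- lap_machine: Flat-lap machine fixed to the bench: grey housing 200 mm (x) by 164 mm (y), bright deck at z = 50 mm, rocker switch and black dial on its front. Origin at bench level under its centre; x points to its back (front faces -x), y to its left, z up. On the vertical spindle over the origin: steel lap disc, radius 60 mm, top at z = 72 mm; round pan rim about it, radius 68 mm, top at z = 60 mm.
- nut_bar (a point): Centre of the wing nut's black grip bar, on the spindle axis, 96 mm above the bench with the spindle up. The bar is 64 mm long along this point's x axis, 16 mm thick (y), 32 mm high (z = 80 to 112 mm). Below it a dark steel collar of 30 mm radius, top 15 mm below this point: fingertips astride the bar may press on it.
- lap_nut (a joint): Angle of the wing nut relative to the lap disc, rad; grows as the nut is screwed clockwise seen from above. 3.0 = fully tight (hard stop); starts 1.6 to 2.4 rad short of it. The thread drags with 0.22 N m; at the stop the torque rises steeply. Ease the twist off before letting the spindle up. It does not change while nut and disc spin together.
- lap_disc (a joint): Angle of the lap disc in the machine, rad, growing anticlockwise seen from above. Unlocked it turns freely (drag 0.006 N m) and goes round with the nut, so with the spindle up nut and disc can be turned back together without loosening the nut.
- spindle (a joint): How far nut, disc and spindle are pushed down, m; spring 4 N at 0, 9 N at 0.006; springs back up. At 0.002 the two lock dogs under the disc meet a fixed ring with 8 slots, one every 45 degrees. Only over slots do they drop in, to 0.006: disc locked, with 10 degrees of play. If they stand between slots, turn (35 degrees at most) and press on till they drop in.
- tab_l (a joint): Left sprung tab, rad: an upright steel leaf 24 mm wide on the housing's +y side (x = 20, y = 84 mm), with an inward hook, sloped top from z = 70 mm down to 58 mm. 0 = upright, about 0.07 while a foot of the hood pushes past; then it springs back to 0, its hook 1.5 mm above the foot.
- tab_r (a joint): Right sprung tab, the mirror image of the left one at y = -84 mm. Pressing the hood past both tabs takes about 8 to 15 N.
- hood_grip (a point): Centre of the grip bar on the loose grey plastic splash hood: the bar is 80 mm long along the hood's y, 16 mm thick along x, 32 mm high. This point is 91 mm above the underside of the hood's feet, 16 mm above its top plate, in the hood's middle. Hood: 110 mm (x) by 148 mm (y), 75 mm high without the bar, about 160 g; inside 140 mm wide, 71 mm high.
- hood_front (a point): Middle of the hood's front lip, on its open (-x) side: 55 mm before and 18 mm below the grip point. The opposite (+x) side is a closed wall; below it is open. Its feet are flanges along both sides, 110 mm long (x), 6 mm thick, outer edges 82 mm from the middle. Two bench drills, 230 mm tall, stand behind the hood's place (x beyond 0.56 m, y from -0.1 to 0.3 m): carry it round before them.
- hood_home (a point): Point fixed on the machine where hood_grip lies when the hood is home, feet flat on the deck: x = 20, y = 0, z = 141 mm from the machine's origin, axes as the machine's; hood and machine axes then agree. Resting on the tabs it stands about 13 mm higher. Four tapered guide pins 15 mm high, before and behind the feet (x = -41 and 81, y = +-77 mm), leave it 1 mm of play.
- pliers: Bystander: plain steel flat-nose pliers lying flat, 148 x 51 x 12 mm; leave it alone. Origin under its middle.
- packet: Bystander: small yellow card packet lying flat, 30 x 54 x 12 mm; leave it alone. Origin under its middle.
- lighter: Bystander: red disposable lighter lying flat, 27 x 80 x 12 mm; leave it alone. Origin under its middle.
- bottle: Bystander: upright clear bottle of green rinse, 63 mm across, 176 mm tall; leave it alone. Origin under its middle.

How it is judged:
By the outcome, as a careful person would: the job done as asked, in the order asked, and still so for the second after the job is handed in, with the robot touching nothing.
It also fails if it takes over 72 s, if anything falls off the work surface, if the arm or the gripper's body presses on something with over 40 N, if the wrist force passes 120 N, or if a joint passes its speed limit or range.

ROBOT

A 6-joint arm with a two-finger parallel gripper is mounted at the origin on a cart in front of the work surface, level with it; the furniture and walls round the work are solid. World frame = base frame: x ahead of the robot, y to its left, z up, the work surface at z = 0. Lengths are in mm, angles in rad, forces in N, time in s.
With the tool pointing down it reaches from about 375 to 900 mm from the base axis. Payload 3.1 kg.
Tool frame: the origin (TCP) lies on the centre line of the jaws, within the pads' length; the fingertips stand manip.finger_overhang ahead of it and the grasp point (between the pads) lies 8 mm behind it (manip.finger_overhang is the distance from the TCP to the fingertips, in mm); z points along the fingers, y is the direction in which the jaws open and shut (so a half turn about z gives the same grasp; the last joint's range is limited). The gripper opens to 85 mm and grips with 20 to 120 N. Pads are 22 mm wide; open, the fingers measure 114 mm over their backs; the gripper's body (76 mm by 85 mm) begins 54 mm behind the grasp point. The pads swing forward as they close: fully open they stand 13 mm farther back than shut.
Start: joints at [0.985, 0.527, 1.433, -0, 1.181, -0.178], TCP at [247.827, 573.741, 242.31] pointing down, gripper open.
Joint ranges: [-3.08, 3.08], [-0.75, 2.2], [0.22, 2.44], [-1.43, 4.57], [0, 2.65], [-2.85, 2.85]. Speed limits (rad/s): [2.79, 2.79, 3.14, 3.14, 3.14, 3.14].

INTERFACE

Orientations are given as a unit quaternion [x, y, z, w].
In Python, from station import manip gives the robot as it stands.
- The arm moves only by the tool jog_arm, never from a script. Its argument "deltas" is a list of rows, each a list of 7 numbers: the turn, a rotation vector about the tool's x, y, z as a fraction of full scale, then the shift along the tool's x, y, z as a fraction of full scale, then the opening, from -1 (shut) to 1 (fully open), so that 0 is half open. In form: [[wx, wy, wz, tx, ty, tz, hand], ...]. A call has exactly 8 rows; each row is the pose to reach, as a shift and turn from the pose commanded when the call began, along the tool's axes at that moment; what a row does not reach only later rows make up. Full scale, the value 1, is 100 mm for a shift and 90 degrees for a turn. A row lasts 1/10 s, in which the tool goes at most 50 mm and 8.59 degrees, less where a joint would pass 70% of its speed; a pose out of reach is approached as far as the arm can. A call with a number of a shift or a turn outside -1 to 1 is refused whole. A call with a gripper value outside its range is refused whole. The fingers move at their own pace and stop on an object; "squeeze" is the grip in N (left out, the last holds). Time passes only in rows, so rows that repeat a pose let the fingers close, or fill a call up. It gives the time, the measured TCP pose, the force and the opening at its end, in the units of the state.
- manip.sense(): the state, without advancing time (a new reading comes with each control period).
- manip.get_image(name): name is "scene" or "top" or "wrist"; returns a dict with "pixels" (480x640x3 uint8, red, green, blue), "depth" (480x640 float32, mm along the optical axis (not along the pixel's ray), 0 where there is no reading), "vfov" (degrees; the focal length in pixels is half the picture's height over the tangent of half this angle, whatever the lens; pixels are square), "cx", "cy" (the principal point, pixels), "R" (3x3) and "t" (3): a world point X has camera coordinates R X + t. Camera axes: x right, y down, z forward; pixel columns grow to the right and rows downward; lengths in mm; the calibration is good to about 2 mm. A picture is of the moment at which its call begins.
- manip.sign_off(): hands the job in, once; it reports no verdict.
The state is a dict: "t": time; "joint_pos": joint angles; "joint_vel": joint speeds; "tau": joint torques, N m; "ee_pos": TCP position; "ee_rot": TCP orientation; "wrist_force": force on the tool from outside, world axes, zero at the start; "wrist_torque": the same for the moment, N m; "gripper_width": finger opening in mm.
Only numpy, scipy, OpenCV 4.12 (cv2) and the standard library are available. Lean on these libraries where they do the work, as an engineer would, in place of code of your own. Each camera call takes 0.05 s, during which the arm holds its last target. There are 200 camera calls.

## Working session

There is one attempt and no reset: what is moved stays moved. The work goes in short steps, Python scripts to look and compute and a tool call to move; the robot and the scene stay as the last step left them, time stands still between calls to the robot, and variables do not carry over. Pictures are saved under pics/ and viewed, about 8 in all and at most 12, crops included, and the job is handed in when it is done.

Besides the shell and the picture viewer there is one more tool, called as name(argument=value, ...), one argument or row to a line, values as JSON. jog_arm: Moves the arm, as the interface text tells. Shift numbers are shares of 100 mm and turn numbers shares of 90 degrees, none past 1 either way. Its arguments: {"type":"object","properties":{"deltas":{"type":"array","items":{"type":"array","items":{"type":"number"}}},"squeeze":{"type":"number"}},"required":["deltas"]}

```bash
mkdir -p pics; ls; cat > h.py <<'E'
import numpy as np, cv2
from station import manip
from scipy.spatial.transform import Rotation as Ro
def img(n):
    im=manip.get_image(n); im['f']=240/np.tan(np.radians(im['vfov']/2)); im['R']=np.array(im['R']); im['t']=np.array(im['t']); return im
def cloud(im):
    v,u=np.mgrid[0:480,0:640]; d=im['depth']
    P=np.stack([(u-im['cx'])*d/im['f'],(v-im['cy'])*d/im['f'],d],-1)
    return (P-im['t'])@im['R']
def save(im,n): cv2.imwrite('pics/'+n,cv2.cvtColor(im['pixels'],cv2.COLOR_RGB2BGR))
E
python3 - <<'E'
from h import *
print(manip.sense(), manip.finger_overhang)
a=img('scene');b=img('top')
save(a,'s0.png');save(b,'t0.png')
for i in(a,b): print(i['vfov'],i['cx'],i['cy'],i['R'].round(3).tolist(),i['t'].round(1), -i['R'].T@i['t'])
E
```

```text
pics
{'t': 0.0, 'joint_pos': array([ 9.84537496e-01,  5.28469857e-01,  1.43388321e+00, -5.34688197e-06,
        1.18138372e+00, -1.78508537e-01]), 'joint_vel': array([-0.00103239, -0.00055544,  0.00019973,  0.00083207,  0.00017708,
       -0.00077838]), 'tau': array([-9.80701006e-04, -4.42351878e+01, -1.78024882e+01, -2.02111778e-04,
        8.42645561e-03, -4.77931380e-06]), 'ee_pos': array([247.43853   , 573.19440708, 241.3373868 ]), 'ee_rot': array([ 2.02464619e-01,  9.79288991e-01, -9.95564891e-04, -3.97730963e-04]), 'wrist_force': array([ 0.01036937, -0.20715482, -0.32556383]), 'wrist_torque': array([-0.00761112,  0.03360155,  0.02002344]), 'gripper_width': 85.20872908727397} 11.0
49.98207900462368 322.0572729121486 237.81597232848617 [[0.553, -0.833, -0.011], [-0.466, -0.298, -0.833], [0.691, 0.466, -0.552]] [-460.5  238.5  926.7] [-274.66403435 -744.62638305  705.57279737]
45.42088732403057 322.84959116948943 230.53193563604083 [[0.009, -1.0, -0.013], [-0.997, -0.008, -0.071], [0.071, 0.014, -0.997]] [-216.2  504.3 1341. ] [ 409.87138266 -230.38178046 1370.53696624]
```

View pics/t0.png

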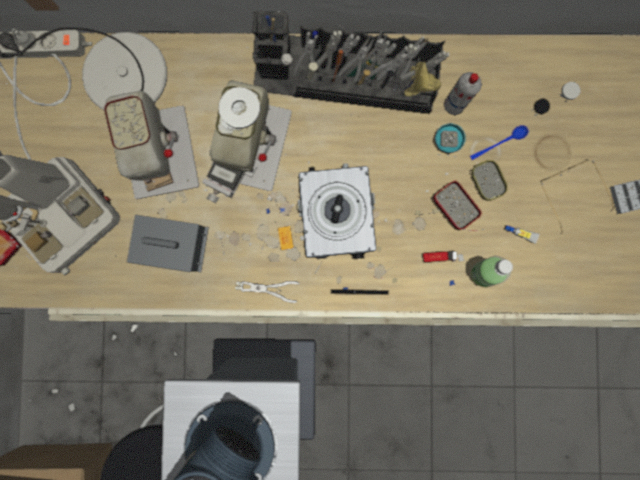

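View pics/s0.png

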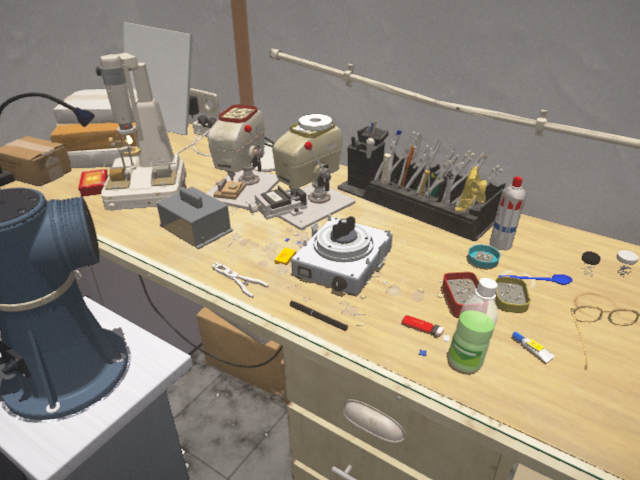

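```bash
python3 - <<'E'
from h import *
b=img('top');P=cloud(b);X,Y,Z=P[...,0],P[...,1],P[...,2]
def at(u,v): return P[v,u].round(0)
print('m',at(310,180),at(337,211),'h',at(160,243),at(140,225),at(205,250),at(285,240))
def rect(mask,name):
    n,l,s,c=cv2.connectedComponentsWithStats(mask.astype(np.uint8))
    k=1+np.argmax(s[1:,4]); pts=np.stack([X[l==k],Y[l==k]],1).astype(np.float32)
    r=cv2.minAreaRect(pts);print(name,len(pts),r,Z[l==k].mean(),pts.mean(0))
mx,my,_=at(337,211); hx,hy,_=at(160,243)
M=(abs(X-mx)<130)&(abs(Y-my)<130); H=(abs(X-hx)<130)&(abs(Y-hy)<130)
rect(M&(Z>42)&(Z<56),'deck'); rect(M&(Z>66)&(Z<76),'disc'); rect(M&(Z>100)&(Z<122),'nut')
rect(H&(Z>66)&(Z<82),'hood top'); rect(H&(Z>98)&(Z<118),'hoodbar')
# both views: low points on hood sides
a=img('scene');Q=cloud(a)
H2=(abs(Q[...,0]-hx)<130)&(abs(Q[...,1]-hy)<130)
for lo,hi in((66,82),(98,118)):
    m=H2&(Q[...,2]>lo)&(Q[...,2]<hi);p=Q[m][:,:2].astype(np.float32);print(len(p),cv2.minAreaRect(p))
big=cv2.resize(np.vstack([b['pixels'][150:290,100:400]]),None,fx=2.6,fy=2.6,interpolation=3)
big2=cv2.resize(a['pixels'][170:310,140:400],None,fx=3,fy=3,interpolation=3)
big2=cv2.resize(big2,(780,280)) if 0 else cv2.resize(a['pixels'][170:300,140:400],(780,390)); big=cv2.resize(b['pixels'][180:280,110:390],(560,200))
o=np.zeros((600,780,3),np.uint8);o[:390]=big2;o[395:595,:560]=big
cv2.imwrite('pics/c1.png',o[...,::-1])
E
```

```text
m [ 621. -181.   54.] [ 543. -244.  109.] h [469. 146. 111.] [511. 203.  77.] [458.  70.   1.] [ 483. -122.   10.]
deck 3252 ((544.6033325195312, -241.58840942382812), (217.10633850097656, 168.3754425048828), 5.940280914306641) 51.910252993326075 [ 544.7378 -244.0964]
disc 958 ((549.3470458984375, -242.99273681640625), (118.98197174072266, 116.0941390991211), 0.733464777469635) 73.64377079037175 [ 549.002   -242.84041]
nut 227 ((549.592529296875, -243.63941955566406), (22.492145538330078, 63.61515426635742), 85.99889373779297) 113.83088229192823 [ 548.93787 -243.24768]
hood top 2768 ((470.75531005859375, 151.86355590820312), (151.43971252441406, 110.9045181274414), 81.87394714355469) 77.49282523125065 [470.39383 149.34294]
hoodbar 255 ((471.15521240234375, 151.4959259033203), (81.87583923339844, 15.817212104797363), 81.80550384521484) 108.22418616686656 [471.01047 150.32132]
1233 ((471.6890869140625, 147.84275817871094), (153.31497192382812, 115.39028930664062), 81.29996490478516)
144 ((470.25726318359375, 146.1930694580078), (75.78820037841797, 18.60900115966797), 83.66889953613281)
```

View pics/c1.png

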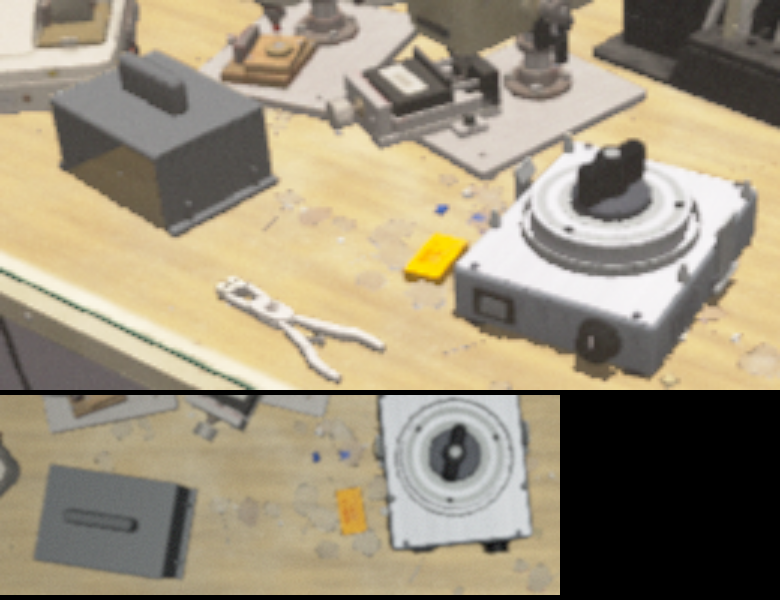

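The crop shows the hood's open side already facing the robot (-x), about (140,200), and the bar on the nut pointing roughly along +x. The path to the machine is clear, so I'm moving over the nut.

jog_arm(
  deltas=[
    [0,0,0,-0.125,-0.125,-0.05,1],
    [0,0,0,-0.25,-0.25,-0.1,1],
    [0,0,0,-0.375,-0.375,-0.15,1],
    [0,0,0,-0.5,-0.5,-0.2,1],
    [0,0,0,-0.625,-0.625,-0.25,1],
    [0,0,0,-0.75,-0.75,-0.3,1],
    [0,0,0,-0.875,-0.875,-0.3,1],
    [0,0,0,-1,-1,-0.3,1],
  ],
)

```text
t: 1.0
ee_pos: [300.6, 440.8, 272.6]
ee_rot: [0.203, 0.979, 0.0, 0.0]
wrist_force: [0.2, 0.4, 0.8]
gripper_width: 84.8
```

jog_arm(
  deltas=[
    [0,0,0,-0.125,-0.125,0,1],
    [0,0,0,-0.25,-0.25,0,1],
    [0,0,0,-0.375,-0.375,0,1],
    [0,0,0,-0.5,-0.5,0,1],
    [0,0,0,-0.625,-0.625,0,1],
    [0,0,0,-0.75,-0.75,0,1],
    [0,0,0,-0.875,-0.875,0,1],
    [0,0,0,-1,-1,0,1],
  ],
)

```text
t: 1.8
ee_pos: [352.3, 309.3, 272.2]
ee_rot: [0.203, 0.979, -0.0, -0.0]
wrist_force: [0.2, -0.8, 0.6]
gripper_width: 85.4
```

jog_arm(
  deltas=[
    [0,0,0,-0.125,-0.125,0,1],
    [0,0,0,-0.25,-0.25,0,1],
    [0,0,0,-0.375,-0.375,0,1],
    [0,0,0,-0.5,-0.5,0,1],
    [0,0,0,-0.625,-0.625,0,1],
    [0,0,0,-0.75,-0.75,0,1],
    [0,0,0,-0.875,-0.875,0,1],
    [0,0,0,-1,-1,0,1],
  ],
)

```text
t: 2.6
ee_pos: [404.2, 178.0, 272.3]
ee_rot: [0.203, 0.979, -0.0, -0.0]
wrist_force: [0.6, -0.0, 0.2]
gripper_width: 85.1
```

jog_arm(
  deltas=[
    [0,0,0,-0.125,-0.125,0,1],
    [0,0,0,-0.25,-0.25,0,1],
    [0,0,0,-0.375,-0.375,0,1],
    [0,0,0,-0.5,-0.5,0,1],
    [0,0,0,-0.625,-0.625,0,1],
    [0,0,0,-0.75,-0.75,0,1],
    [0,0,0,-0.875,-0.875,0,1],
    [0,0,0,-1,-1,0,1],
  ],
)

```text
t: 3.4
ee_pos: [456.1, 46.6, 272.3]
ee_rot: [0.203, 0.979, 0.0, -0.0]
wrist_force: [0.6, -0.2, -0.3]
gripper_width: 85.5
```

jog_arm(
  deltas=[
    [0,0,0,-0.125,-0.125,0,1],
    [0,0,0,-0.25,-0.25,0,1],
    [0,0,0,-0.375,-0.375,0,1],
    [0,0,0,-0.5,-0.5,0,1],
    [0,0,0,-0.625,-0.625,0,1],
    [0,0,0,-0.75,-0.75,0,1],
    [0,0,0,-0.875,-0.875,0,1],
    [0,0,0,-1,-1,0,1],
  ],
)

```text
t: 4.2
ee_pos: [508.9, -84.9, 272.3]
ee_rot: [0.203, 0.979, 0.0, 0.0]
wrist_force: [0.8, 0.2, -0.2]
gripper_width: 85.4
```

jog_arm(
  deltas=[
    [0,0,0,-0.125,-0.125,0,1],
    [0,0,0,-0.25,-0.25,0,1],
    [0,0,-0.05,-0.375,-0.375,0,1],
    [0,0,-0.1,-0.5,-0.5,0,1],
    [0,0,-0.15,-0.625,-0.625,0,1],
    [0,0,-0.18,-0.75,-0.75,0,1],
    [0,0,-0.18,-0.875,-0.875,0,1],
    [0,0,-0.18,-1,-1,0,1],
  ],
)

```text
t: 5.0
ee_pos: [561.1, -216.4, 272.2]
ee_rot: [0.063, 0.998, 0.0, -0.0]
wrist_force: [0.1, -0.2, -0.2]
gripper_width: 85.4
```

```bash
python3 - <<'E'
from h import *
s=manip.sense();print(s['joint_pos'],s['ee_pos'],s['ee_rot'])
w=img('wrist');save(w,'w0.png');P=cloud(w);X,Y,Z=P[...,0],P[...,1],P[...,2]
print('cam',-w['R'].T@w['t'])
M=(abs(X-548)<130)&(abs(Y+243)<130)&(w['depth']>0)
for n,lo,hi in(('deck',44,55),('disc',67,77),('nut',105,118)):
    m=(M&(Z>lo)&(Z<hi)).astype(np.uint8);k,l,st,c=cv2.connectedComponentsWithStats(m);j=1+np.argmax(st[1:,4])
    p=P[l==j][:,:2].astype(np.float32);print(n,len(p),cv2.minAreaRect(p),Z[l==j].mean())
    if n=='deck':
        # edges from left/right side
        q=p
E
```

```text
[-5.53726558e-01  4.63476502e-01  1.45974173e+00  3.25106979e-05
  1.21859229e+00 -1.99844652e+00] [ 561.10596257 -216.38973442  272.17700528] [ 6.30020391e-02  9.98013392e-01  6.47887495e-05 -8.88887832e-05]
cam [ 488.26968135 -206.79321772  403.53089724]
deck 14939 ((549.578857421875, -244.33651733398438), (198.44419860839844, 163.8478240966797), 5.988327503204346) 49.823327575183384
disc 8227 ((550.2420043945312, -244.49566650390625), (118.71699523925781, 119.07396697998047), 83.22006225585938) 72.49370521680585
nut 1395 ((549.7362060546875, -244.05764770507812), (23.74886131286621, 62.97306823730469), 82.70897674560547) 111.47923400873505
```

View pics/w0.png

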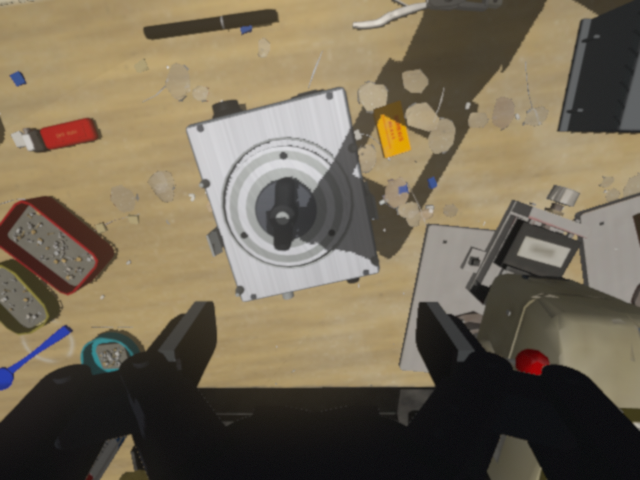

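The wrist view shows the machine at yaw about 6° and the nut bar at (285,215), at about -7° in world axes. It also shows that the open jaws are already square to the bar.

jog_arm(
  deltas=[
    [0,0,0,0.02,-0.07,0.05,0],
    [0,0,0,0.04,-0.15,0.15,0],
    [0,0,0,0.076,-0.22,0.3,0],
    [0,0,0,0.076,-0.29,0.45,0],
    [0,0,0,0.076,-0.29,0.6,0],
    [0,0,0,0.076,-0.29,0.75,0],
    [0,0,0,0.076,-0.29,0.9,0],
    [0,0,0,0.076,-0.29,1,0],
  ],
)

```text
t: 5.85
ee_pos: [548.1, -241.9, 170.5]
ee_rot: [0.062, 0.998, 0.001, -0.001]
wrist_force: [-0.7, -0.1, -0.4]
gripper_width: 42.7
```

jog_arm(
  deltas=[
    [0,0,0,0,0,0.12,0],
    [0,0,0,0,0,0.24,0],
    [0,0,0,0,0,0.36,0],
    [0,0,0,0,0,0.48,0],
    [0,0,0,0,0,0.6,0],
    [0,0,0,0,0,0.68,0],
    [0,0,0,0,0,0.72,0],
    [0,0,0,0,0,0.72,0],
  ],
)

```text
t: 6.65
ee_pos: [549.3, -242.7, 99.7]
ee_rot: [0.062, 0.998, 0.0, -0.0]
wrist_force: [-0.2, -0.7, 0.1]
gripper_width: 42.7
```

```bash
python3 - <<'E'
from h import *
s=manip.sense();print(s['joint_pos'],s['ee_pos'],s['ee_rot'],s['wrist_force'],s['wrist_torque'],s['gripper_width'])
E
```

```text
[-6.01919887e-01  6.84456149e-01  1.60792767e+00 -1.57832822e-06
  8.50272429e-01 -2.04770948e+00] [ 549.29046225 -242.67256248   99.65118369] [ 6.24621514e-02  9.98047192e-01  2.72642492e-04 -4.56592964e-04] [-0.16391865 -0.67336027  0.05722071] [-0.03060141  0.0334861   0.0375157 ] 42.680318581449654
```

jog_arm(
  deltas=[
    [0,0,0,0,-0.015,0,-1],
    [0,0,0,0,-0.015,0,-1],
    [0,0,0,0,-0.015,0,-1],
    [0,0,0,0,-0.015,0,-1],
    [0,0,0,0,-0.015,0,-1],
    [0,0,0,0,-0.015,0,-1],
    [0,0,0,0,-0.015,0,-1],
    [0,0,0,0,-0.015,0,-1],
  ],
  squeeze=50,
)

```text
t: 7.45
ee_pos: [549.5, -244.1, 100.5]
ee_rot: [0.062, 0.998, 0.0, 0.0]
wrist_force: [-0.1, 2.7, 4.8]
gripper_width: 15.2
```

jog_arm(
  deltas=[
    [0,0,0,0,0,0.01,-1],
    [0,0,0,0,0,0.02,-1],
    [0,0,0,0,0,0.02,-1],
    [0,0,0,0,0,0.03,-1],
    [0,0,0,0,0,0.03,-1],
    [0,0,0,0,0,0.04,-1],
    [0,0,0,0,0,0.04,-1],
    [0,0,0,0,0,0.04,-1],
  ],
)

```text
t: 8.25
ee_pos: [549.5, -244.2, 98.9]
ee_rot: [0.062, 0.998, -0.0, 0.0]
wrist_force: [-3.8, 5.1, 18.7]
gripper_width: 14.8
```

```bash
cat > s.py <<'E'
from h import *
s=manip.sense();q=s['ee_rot'];R=Ro.from_quat(q).as_matrix()
print(s['t'],'pos',s['ee_pos'].round(1),'yawy',np.degrees(np.arctan2(R[1,1],R[0,1])).round(1),'tilt',R[:2,2].round(3),'q6',s['joint_pos'][5].round(2),'F',s['wrist_force'].round(1),'T',s['wrist_torque'].round(2),'w',round(s['gripper_width'],1))
E
python3 s.py
```

```text
8.25 pos [ 549.5 -244.2   98.9] yawy 82.8 tilt [ 0.001 -0.   ] q6 -2.05 F [-3.8  5.1 18.7] T [ 0.92  0.66 -0.03] w 14.8
```

jog_arm(
  deltas=[
    [0,0,0.04,0,0,0,-1],
    [0,0,0.08,0,0,0.01,-1],
    [0,0,0.12,0,0,0.01,-1],
    [0,0,0.16,0,0,0.01,-1],
    [0,0,0.2,0,0,0.01,-1],
    [0,0,0.24,0,0,0.01,-1],
    [0,0,0.28,0,0,0.01,-1],
    [0,0,0.28,0,0,0.01,-1],
  ],
)

```text
t: 9.05
ee_pos: [549.5, -244.2, 98.8]
ee_rot: [0.279, 0.96, -0.0, 0.001]
wrist_force: [-5.6, 5.5, 24.7]
gripper_width: 15.0
```

```bash
python3 s.py
```

```text
9.05 pos [ 549.5 -244.2   98.8] yawy 57.6 tilt [ 0.001 -0.001] q6 -1.61 F [-5.6  5.5 24.7] T [ 1.04  0.97 -0.09] w 15.0
```

jog_arm(
  deltas=[
    [0,0,0.03,0,0,0,-1],
    [0,0,0.06,0,0,0,-1],
    [0,0,0.09,0,0,0,-1],
    [0,0,0.12,0,0,0,-1],
    [0,0,0.15,0,0,0,-1],
    [0,0,0.18,0,0,0,-1],
    [0,0,0.2,0,0,0,-1],
    [0,0,0.2,0,0,0,-1],
  ],
)

```text
t: 9.85
ee_pos: [549.5, -244.3, 98.8]
ee_rot: [0.425, 0.905, -0.0, 0.001]
wrist_force: [-4.6, 4.7, 25.5]
gripper_width: 15.4
```

```bash
python3 s.py
```

```text
9.85 pos [ 549.5 -244.3   98.8] yawy 39.7 tilt [ 0.001 -0.001] q6 -1.3 F [-4.6  4.7 25.5] T [1.02 0.9  0.02] w 15.4
```

```bash
python3 - <<'E'
from h import *
w=img('wrist');save(w,'w1.png')
E
```

```text
(no output)
```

View pics/w1.png

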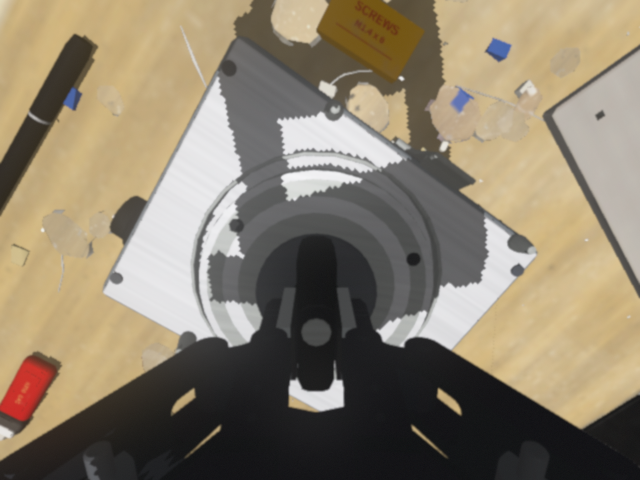

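Relative to the bar, the disc holes at (237,225) and (414,259) have moved about 45°. So the dogs dragged on the ring and the nut screwed on instead of the disc turning. I'll ease the press and turn lightly to find a slot.

jog_arm(
  deltas=[
    [0,0,0,0,0,-0.028,-1],
    [0,0,0,0,0,-0.028,-1],
    [0,0,0.04,0,0,-0.028,-1],
    [0,0,0.08,0,0,-0.028,-1],
    [0,0,0.12,0,0,-0.028,-1],
    [0,0,0.16,0,0,-0.028,-1],
    [0,0,0.2,0,0,-0.028,-1],
    [0,0,0.2,0,0,-0.028,-1],
  ],
)

```text
t: 10.7
ee_pos: [549.4, -244.3, 98.9]
ee_rot: [0.562, 0.827, 0.0, 0.0]
wrist_force: [-0.9, 4.1, 8.7]
gripper_width: 14.7
```

```bash
python3 s.py
```

```text
10.7 pos [ 549.4 -244.3   98.9] yawy 21.6 tilt [ 0. -0.] q6 -0.98 F [-0.9  4.1  8.7] T [ 0.57  0.24 -0.05] w 14.7
```

jog_arm(
  deltas=[
    [0,0,0.03,0,0,0,-1],
    [0,0,0.06,0,0,0,-1],
    [0,0,0.09,0,0,0,-1],
    [0,0,0.12,0,0,0,-1],
    [0,0,0.15,0,0,0,-1],
    [0,0,0.17,0,0,0,-1],
    [0,0,0.17,0,0,0,-1],
    [0,0,0.17,0,0,0,-1],
  ],
)

```text
t: 11.5
ee_pos: [549.3, -244.3, 99.0]
ee_rot: [0.667, 0.745, 0.0, 0.0]
wrist_force: [-2.0, 3.7, 9.2]
gripper_width: 14.9
```

```bash
python3 - <<'E'
exec(open('s.py').read())
w=img('wrist');save(w,'w2.png')
Rw=w['R'];C=-Rw.T@w['t']
g=cv2.cvtColor(w['pixels'],cv2.COLOR_RGB2GRAY)
# unwrap annulus at disc plane z=70 around the spindle
def proj(p): c=Rw@p+w['t']; return c[0]/c[2]*w['f']+w['cx'],c[1]/c[2]*w['f']+w['cy']
th=np.arange(0,360,1);rr=np.arange(30,62,.25)
T,Rr=np.meshgrid(th,rr)
pts=np.stack([550+Rr*np.cos(np.radians(T)),-244.3+Rr*np.sin(np.radians(T)),np.full(T.shape,70.3)],-1)
c=pts@Rw.T+w['t'];mu=(c[...,0]/c[...,2]*w['f']+w['cx']).astype(np.float32);mv=(c[...,1]/c[...,2]*w['f']+w['cy']).astype(np.float32)
o=cv2.remap(w['pixels'],mu,mv,1)
o=cv2.resize(o,(720,256));big=np.zeros((600,720,3),np.uint8);big[:256]=o
big[260:600,:453]=cv2.resize(w['pixels'],(453,340))
cv2.imwrite('pics/w2b.png',big[...,::-1])
E
```

```text
11.5 pos [ 549.3 -244.3   99. ] yawy 6.3 tilt [ 0. -0.] q6 -0.71 F [-2.   3.7  9.2] T [ 0.61  0.21 -0.03] w 14.9
```

View pics/w2b.png

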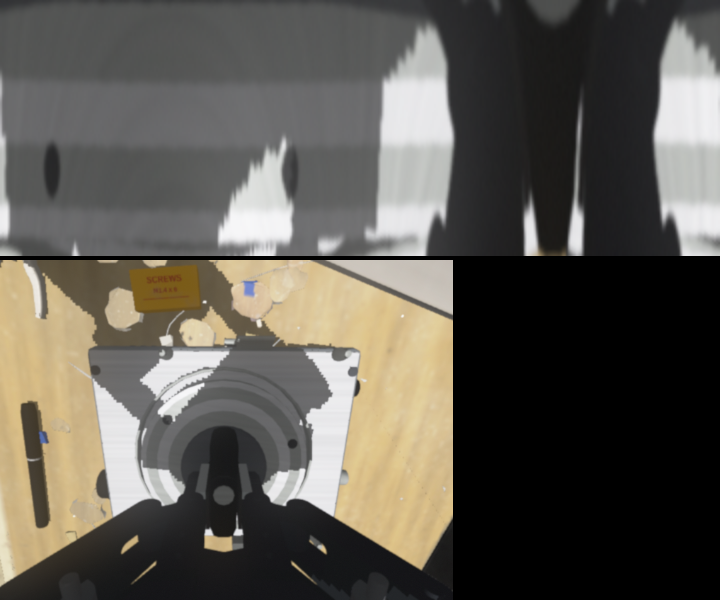

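The holes now sit at azimuth 26° and 145°, so the disc does turn with the nut under a light press. I'll keep turning, pressing slightly harder.

jog_arm(
  deltas=[
    [0,0,0.02,0,0,0.005,-1],
    [0,0,0.045,0,0,0.005,-1],
    [0,0,0.07,0,0,0.005,-1],
    [0,0,0.095,0,0,0.005,-1],
    [0,0,0.12,0,0,0.005,-1],
    [0,0,0.145,0,0,0.005,-1],
    [0,0,0.17,0,0,0.005,-1],
    [0,0,0.17,0,0,0.005,-1],
  ],
)

```text
t: 12.35
ee_pos: [549.3, -244.3, 99.0]
ee_rot: [0.76, 0.649, -0.0, 0.0]
wrist_force: [-1.7, 4.0, 13.1]
gripper_width: 15.1
```

```bash
python3 s.py
```

```text
12.35 pos [ 549.3 -244.3   99. ] yawy -9.0 tilt [ 0. -0.] q6 -0.45 F [-1.7  4.  13.1] T [ 0.7   0.5  -0.01] w 15.1
```

```bash
cat > az.py <<'E'
exec(open('s.py').read())
w=img('wrist')
th=np.arange(0,360,.5);rr=np.arange(46,56,.25)
T,Rr=np.meshgrid(th,rr)
pts=np.stack([550+Rr*np.cos(np.radians(T)),-244.3+Rr*np.sin(np.radians(T)),np.full(T.shape,70.3)],-1)
c=pts@w['R'].T+w['t'];mu=(c[...,0]/c[...,2]*w['f']+w['cx']).astype(np.float32);mv=(c[...,1]/c[...,2]*w['f']+w['cy']).astype(np.float32)
o=cv2.remap(cv2.cvtColor(w['pixels'],cv2.COLOR_RGB2GRAY),mu,mv,1)
m=((o<55)).astype(np.uint8)
n,l,st,ce=cv2.connectedComponentsWithStats(m)
for k in range(1,n):
    if 20<st[k,4]<800: print('blob az %.1f r %.1f area %d w %d h %d'%(ce[k,0]/2,46+ce[k,1]/4,st[k,4],st[k,2],st[k,3]))
cv2.imwrite('pics/unw.png',cv2.resize(o,(720,160)))
E
python3 az.py
```

```text
12.35 pos [ 549.3 -244.3   99. ] yawy -9.0 tilt [ 0. -0.] q6 -0.45 F [-1.7  4.  13.1] T [ 0.7   0.5  -0.01] w 15.1
blob az 10.1 r 51.0 area 252 w 14 h 23
```

jog_arm(
  deltas=[
    [0,0,0.02,0,0,0,-1],
    [0,0,0.04,0,0,0,-1],
    [0,0,0.06,0,0,0,-1],
    [0,0,0.08,0,0,0,-1],
    [0,0,0.1,0,0,0,-1],
    [0,0,0.12,0,0,0,-1],
    [0,0,0.14,0,0,0,-1],
    [0,0,0.14,0,0,0,-1],
  ],
)

```text
t: 13.2
ee_pos: [549.3, -244.3, 98.9]
ee_rot: [0.827, 0.562, -0.0, 0.0]
wrist_force: [-2.7, 4.1, 11.8]
gripper_width: 14.9
```

```bash
python3 az.py
```

```text
13.2 pos [ 549.3 -244.3   98.9] yawy -21.6 tilt [ 0. -0.] q6 -0.23 F [-2.7  4.1 11.8] T [ 0.61  0.39 -0.04] w 14.9
blob az 357.3 r 50.9 area 196 w 11 h 22
blob az 0.2 r 50.7 area 23 w 2 h 14
```

jog_arm(
  deltas=[
    [0,0,0,0,0,0.02,-1],
    [0,0,0,0,0,0.03,-1],
    [0,0,0,0,0,0.03,-1],
    [0,0,0.01,0,0,0.03,-1],
    [0,0,0.02,0,0,0.03,-1],
    [0,0,0.03,0,0,0.03,-1],
    [0,0,0.03,0,0,0.03,-1],
    [0,0,0.03,0,0,0.03,-1],
  ],
)

```text
t: 14.05
ee_pos: [549.3, -244.4, 98.4]
ee_rot: [0.84, 0.543, -0.0, 0.001]
wrist_force: [-6.2, 3.9, 26.9]
gripper_width: 15.0
```

```bash
python3 az.py
```

```text
14.05 pos [ 549.3 -244.4   98.4] yawy -24.2 tilt [ 0.001 -0.001] q6 -0.18 F [-6.2  3.9 26.9] T [1.02 1.02 0.15] w 15.0
blob az 357.3 r 50.7 area 189 w 11 h 22
```

jog_arm(
  deltas=[
    [0,0,0,0,0,-0.03,-1],
    [0,0,0.03,0,0,-0.03,-1],
    [0,0,0.06,0,0,-0.03,-1],
    [0,0,0.08,0,0,-0.03,-1],
    [0,0,0.08,0,0,-0.015,-1],
    [0,0,0.08,0,0,0,-1],
    [0,0,0.08,0,0,0,-1],
    [0,0,0.08,0,0,0,-1],
  ],
)

```text
t: 14.9
ee_pos: [549.2, -244.3, 95.2]
ee_rot: [0.872, 0.489, -0.0, -0.0]
wrist_force: [-1.8, 2.2, 8.4]
gripper_width: 14.9
```

```bash
python3 az.py
```

```text
14.9 pos [ 549.2 -244.3   95.2] yawy -31.5 tilt [-0.  0.] q6 -0.05 F [-1.8  2.2  8.4] T [0.55 0.27 0.03] w 14.9
blob az 350.9 r 49.8 area 100 w 10 h 19
blob az 107.9 r 50.7 area 127 w 12 h 15
```

The lock has dropped in (z 95.2). Now I'll press a bit harder and screw the nut on.

jog_arm(
  deltas=[
    [0,0,0,0,0,0.02,-1],
    [0,0,0.05,0,0,0.02,-1],
    [0,0,0.1,0,0,0.02,-1],
    [0,0,0.15,0,0,0.02,-1],
    [0,0,0.2,0,0,0.02,-1],
    [0,0,0.25,0,0,0.02,-1],
    [0,0,0.3,0,0,0.02,-1],
    [0,0,0.3,0,0,0.02,-1],
  ],
)

```text
t: 15.75
ee_pos: [549.2, -244.3, 94.8]
ee_rot: [0.962, 0.272, -0.0, 0.0]
wrist_force: [-3.5, 4.3, 18.9]
gripper_width: 14.9
```

```bash
python3 az.py
```

```text
15.75 pos [ 549.2 -244.3   94.8] yawy -58.5 tilt [ 0. -0.] q6 0.42 F [-3.5  4.3 18.9] T [0.8  0.57 0.09] w 14.9
blob az 104.8 r 50.7 area 265 w 14 h 24
blob az 270.9 r 55.5 area 27 w 10 h 4
```

jog_arm(
  deltas=[
    [0,0,0.03,0,0,0,-1],
    [0,0,0.06,0,0,0,-1],
    [0,0,0.09,0,0,0,-1],
    [0,0,0.12,0,0,0,-1],
    [0,0,0.15,0,0,0,-1],
    [0,0,0.18,0,0,0,-1],
    [0,0,0.2,0,0,0,-1],
    [0,0,0.2,0,0,0,-1],
  ],
)

```text
t: 16.6
ee_pos: [549.2, -244.2, 94.9]
ee_rot: [0.993, 0.118, -0.0, 0.0]
wrist_force: [-3.0, 4.9, 17.5]
gripper_width: 15.1
```

```bash
python3 s.py
```

```text
16.6 pos [ 549.2 -244.2   94.9] yawy -76.4 tilt [ 0. -0.] q6 0.73 F [-3.   4.9 17.5] T [0.8  0.66 0.15] w 15.1
```

jog_arm(
  deltas=[
    [0,0,0.03,0,0,0,-1],
    [0,0,0.06,0,0,0,-1],
    [0,0,0.09,0,0,0,-1],
    [0,0,0.12,0,0,0,-1],
    [0,0,0.15,0,0,0,-1],
    [0,0,0.18,0,0,0,-1],
    [0,0,0.2,0,0,0,-1],
    [0,0,0.2,0,0,0,-1],
  ],
)

```text
t: 17.4
ee_pos: [549.2, -244.2, 94.9]
ee_rot: [0.999, -0.039, 0.0, 0.0]
wrist_force: [-2.6, 4.5, 17.7]
gripper_width: 15.0
```

```bash
python3 s.py
```

```text
17.4 pos [ 549.2 -244.2   94.9] yawy -94.4 tilt [ 0. -0.] q6 1.04 F [-2.6  4.5 17.7] T [0.87 0.6  0.14] w 15.0
```

jog_arm(
  deltas=[
    [0,0,0.03,0,0,0,-1],
    [0,0,0.06,0,0,0,-1],
    [0,0,0.09,0,0,0,-1],
    [0,0,0.12,0,0,0,-1],
    [0,0,0.15,0,0,0,-1],
    [0,0,0.17,0,0,0,-1],
    [0,0,0.17,0,0,0,-1],
    [0,0,0.17,0,0,0,-1],
  ],
)

```text
t: 18.2
ee_pos: [549.2, -244.1, 94.9]
ee_rot: [0.985, -0.171, 0.0, 0.0]
wrist_force: [-4.3, 5.1, 17.6]
gripper_width: 15.2
```

```bash
python3 s.py
```

```text
18.2 pos [ 549.2 -244.1   94.9] yawy -109.7 tilt [ 0. -0.] q6 1.31 F [-4.3  5.1 17.6] T [0.81 0.55 0.16] w 15.2
```

jog_arm(
  deltas=[
    [0,0,0.03,0,0,0,-1],
    [0,0,0.06,0,0,0,-1],
    [0,0,0.09,0,0,0,-1],
    [0,0,0.12,0,0,0,-1],
    [0,0,0.14,0,0,0,-1],
    [0,0,0.14,0,0,0,-1],
    [0,0,0.14,0,0,0,-1],
    [0,0,0.14,0,0,0,-1],
  ],
)

```text
t: 19.0
ee_pos: [549.2, -244.1, 94.8]
ee_rot: [0.961, -0.278, 0.0, 0.0]
wrist_force: [-4.0, 4.9, 17.7]
gripper_width: 14.5
```

```bash
python3 s.py
```

```text
19.0 pos [ 549.2 -244.1   94.8] yawy -122.3 tilt [ 0. -0.] q6 1.53 F [-4.   4.9 17.7] T [0.84 0.61 0.17] w 14.5
```

jog_arm(
  deltas=[
    [0,0,0.03,0,0,0,-1],
    [0,0,0.06,0,0,0,-1],
    [0,0,0.09,0,0,0,-1],
    [0,0,0.12,0,0,0,-1],
    [0,0,0.14,0,0,0,-1],
    [0,0,0.14,0,0,0,-1],
    [0,0,0.14,0,0,0,-1],
    [0,0,0.14,0,0,0,-1],
  ],
)

```text
t: 19.8
ee_pos: [549.9, -244.6, 95.0]
ee_rot: [0.927, -0.376, 0.001, 0.002]
wrist_force: [-2.1, 4.6, 17.9]
gripper_width: 15.1
```

```bash
python3 az.py
```

```text
19.8 pos [ 549.9 -244.6   95. ] yawy -134.2 tilt [ 0.    -0.004] q6 1.74 F [-2.1  4.6 17.9] T [0.82 0.22 2.53] w 15.1
blob az 225.5 r 49.3 area 285 w 15 h 24
```

jog_arm(
  deltas=[
    [0,0,-0.008,0,0,0,-1],
    [0,0,-0.008,0,0,0,-1],
    [0,0,-0.008,0,0,0,-1],
    [0,0,-0.008,0,0,0,-1],
    [0,0,-0.008,0,0,0,-1],
    [0,0,-0.008,0,0,0,-1],
    [0,0,-0.008,0,0,0,-1],
    [0,0,-0.008,0,0,0,-1],
  ],
)

```text
t: 20.65
ee_pos: [549.9, -244.6, 95.0]
ee_rot: [0.929, -0.371, 0.001, 0.002]
wrist_force: [-2.7, 5.7, 17.9]
gripper_width: 15.1
```

```bash
python3 s.py
```

```text
20.65 pos [ 549.9 -244.6   95. ] yawy -133.5 tilt [ 0.    -0.004] q6 1.73 F [-2.7  5.7 17.9] T [0.83 0.28 2.31] w 15.1
```

jog_arm(
  deltas=[
    [0,0,-0.01,0,0,0,-1],
    [0,0,-0.02,0,0,0,-1],
    [0,0,-0.03,0,0,0,-1],
    [0,0,-0.04,0,0,0,-1],
    [0,0,-0.045,0,0,0,-1],
    [0,0,-0.045,0,0,0,-1],
    [0,0,-0.045,0,0,0,-1],
    [0,0,-0.045,0,0,0,-1],
  ],
)

```text
t: 21.45
ee_pos: [549.9, -244.5, 94.9]
ee_rot: [0.94, -0.341, 0.001, 0.001]
wrist_force: [-2.7, 4.8, 16.5]
gripper_width: 15.1
```

```bash
python3 az.py
```

```text
21.45 pos [ 549.9 -244.5   94.9] yawy -129.8 tilt [ 0.001 -0.003] q6 1.66 F [-2.7  4.8 16.5] T [0.73 0.32 1.13] w 15.1
blob az 226.7 r 49.2 area 284 w 16 h 23
```

jog_arm(
  deltas=[
    [0,0,-0.01,0,0,0,-1],
    [0,0,-0.02,0,0,0,-1],
    [0,0,-0.03,0,0,0,-1],
    [0,0,-0.034,0,0,0,-1],
    [0,0,-0.034,0,0,0,-1],
    [0,0,-0.034,0,0,0,-1],
    [0,0,-0.034,0,0,0,-1],
    [0,0,-0.034,0,0,0,-1],
  ],
)

```text
t: 22.3
ee_pos: [549.5, -244.4, 94.8]
ee_rot: [0.949, -0.317, 0.0, 0.001]
wrist_force: [-2.6, 4.6, 17.0]
gripper_width: 15.1
```

```bash
python3 az.py
```

```text
22.3 pos [ 549.5 -244.4   94.8] yawy -126.9 tilt [ 0.    -0.002] q6 1.61 F [-2.6  4.6 17. ] T [0.68 0.55 0.72] w 15.1
blob az 227.2 r 49.1 area 290 w 16 h 24
blob az 202.7 r 55.4 area 36 w 11 h 5
```

jog_arm(
  deltas=[
    [0,0,-0.015,0,0,0,-1],
    [0,0,-0.024,0,0,0,-1],
    [0,0,-0.024,0,0,-0.01,-1],
    [0,0,-0.024,0,0,-0.03,-1],
    [0,0,-0.024,0,0,-0.05,-1],
    [0,0,-0.024,0,0,-0.07,-1],
    [0,0,-0.024,0,0,-0.085,-1],
    [0,0,-0.024,0,0,-0.085,-1],
  ],
)

```text
t: 23.15
ee_pos: [549.3, -244.2, 101.0]
ee_rot: [0.954, -0.3, -0.0, -0.0]
wrist_force: [0.5, 3.5, 3.5]
gripper_width: 14.8
```

```bash
python3 az.py
```

```text
23.15 pos [ 549.3 -244.2  101. ] yawy -125.0 tilt [-0.  0.] q6 1.58 F [0.5 3.5 3.5] T [0.4  0.02 0.03] w 14.8
blob az 224.4 r 51.4 area 289 w 15 h 24
```

jog_arm(
  deltas=[
    [0,0,0,0,0,0,0],
    [0,0,0,0,0,0,0],
    [0,0,0,0,0,0,0],
    [0,0,0,0,0,-0.1,0],
    [0,0,0,0,0,-0.3,0],
    [0,0,0,0,0,-0.55,0],
    [0,0,0,0,0,-0.8,0],
    [0,0,0,0,0,-1,0],
  ],
)

```text
t: 24.0
ee_pos: [549.7, -244.8, 203.3]
ee_rot: [0.954, -0.301, 0.001, 0.0]
wrist_force: [1.0, 0.2, 0.7]
gripper_width: 42.7
```

jog_arm(
  deltas=[
    [0,0,-0.09,-0.05,0.04,-0.1,0],
    [0,0,-0.18,-0.13,0.09,-0.25,0],
    [0,0,-0.27,-0.22,0.15,-0.4,0],
    [0,0,-0.36,-0.31,0.22,-0.55,0],
    [0,0,-0.45,-0.4,0.28,-0.7,0],
    [0,0,-0.54,-0.49,0.34,-0.8,0],
    [0,0,-0.63,-0.58,0.4,-0.8,0],
    [0,0,-0.7,-0.66,0.46,-0.8,0],
  ],
)

```text
t: 24.8
ee_pos: [468.5, -244.4, 282.4]
ee_rot: [0.97, 0.245, 0.001, 0.001]
wrist_force: [-0.1, 0.5, 0.9]
gripper_width: 43.0
```

```bash
python3 - <<'E'
exec(open('s.py').read())
w=img('wrist');P=cloud(w);Z=P[...,2];save(w,'w3.png')
M=(abs(P[...,0]-550)<60)&(abs(P[...,1]+244)<60)&(w['depth']>0)&(Z>104)&(Z<118)
p=P[M][:,:2].astype(np.float32);print('nut',len(p),cv2.minAreaRect(p),Z[M].mean())
exec(open('az.py').read().split('\n',1)[1])
E
```

```text
24.8 pos [ 468.5 -244.4  282.4] yawy -61.7 tilt [ 0.001 -0.002] q6 0.38 F [-0.1  0.5  0.9] T [-0.03  0.01 -0.01] w 43.0
nut 1559 ((549.7905883789062, -243.76849365234375), (24.004671096801758, 63.570499420166016), 46.2497673034668) 111.50118266577414
```

The nut height is back to 111.5, so the spindle is up, and torque at the stop rose to 2.5 N m. Next is the hood.

jog_arm(
  deltas=[
    [0,0,-0.08,0.06,-0.12,0,1],
    [0,0,-0.16,0.13,-0.24,0,1],
    [0,0,-0.24,0.2,-0.37,0,1],
    [0,0,-0.32,0.26,-0.5,0,1],
    [0,0,-0.4,0.33,-0.62,0,1],
    [0,0,-0.48,0.4,-0.75,0,1],
    [0,0,-0.56,0.46,-0.87,0,1],
    [0,0,-0.6,0.53,-1,0,1],
  ],
)

```text
t: 25.7
ee_pos: [469.3, -130.6, 281.5]
ee_rot: [0.754, 0.657, 0.0, 0.001]
wrist_force: [0.6, -0.3, -0.0]
gripper_width: 85.5
```

jog_arm(
  deltas=[
    [0,0,0,0.12,-0.02,0,1],
    [0,0,0,0.24,-0.03,0,1],
    [0,0,0,0.36,-0.05,0,1],
    [0,0,0,0.48,-0.06,0,1],
    [0,0,0,0.6,-0.08,0,1],
    [0,0,0,0.72,-0.09,0,1],
    [0,0,0,0.84,-0.11,0,1],
    [0,0,0,0.93,-0.12,0,1],
  ],
)

```text
t: 26.5
ee_pos: [469.5, -36.1, 281.1]
ee_rot: [0.754, 0.656, -0.0, -0.0]
wrist_force: [0.3, -0.3, -0.7]
gripper_width: 85.5
```

jog_arm(
  deltas=[
    [0,0,0,0.12,-0.02,0,1],
    [0,0,0,0.24,-0.03,0,1],
    [0,0,0,0.36,-0.05,0,1],
    [0,0,0,0.48,-0.06,0,1],
    [0,0,0,0.6,-0.08,0,1],
    [0,0,0,0.72,-0.09,0,1],
    [0,0,0,0.84,-0.11,0,1],
    [0,0,0,0.93,-0.12,0,1],
  ],
)

```text
t: 27.3
ee_pos: [470.6, 57.7, 281.1]
ee_rot: [0.754, 0.656, -0.0, -0.0]
wrist_force: [-0.3, 0.2, -0.6]
gripper_width: 85.4
```

jog_arm(
  deltas=[
    [0,0,0,0.12,-0.02,0,0],
    [0,0,0,0.24,-0.03,0,0],
    [0,0,0,0.36,-0.05,0,0],
    [0,0,0,0.48,-0.06,0,0],
    [0,0,0,0.6,-0.08,0,0],
    [0,0,0,0.72,-0.09,0,0],
    [0,0,0,0.84,-0.11,0,0],
    [0,0,0,0.93,-0.12,0,0],
  ],
)

```text
t: 28.1
ee_pos: [471.6, 151.4, 281.1]
ee_rot: [0.754, 0.656, -0.0, -0.0]
wrist_force: [-0.3, 0.6, -0.3]
gripper_width: 42.7
```

```bash
python3 - <<'E'
exec(open('s.py').read())
w=img('wrist');P=cloud(w);Z=P[...,2];save(w,'w4.png')
M=(abs(P[...,0]-471)<130)&(abs(P[...,1]-151)<130)&(w['depth']>0)
for n,lo,hi in(('top',70,80),('bar',101,114)):
    m=(M&(Z>lo)&(Z<hi)).astype(np.uint8);k,l,st,c=cv2.connectedComponentsWithStats(m);j=1+np.argmax(st[1:,4])
    p=P[l==j][:,:2].astype(np.float32);print(n,len(p),cv2.minAreaRect(p),Z[l==j].mean())
E
```

```text
28.1 pos [471.6 151.4 281.1] yawy -7.9 tilt [-0.  0.] q6 0.22 F [-0.3  0.6 -0.3] T [0.   0.   0.02] w 42.7
top 14174 ((470.6286926269531, 151.3690948486328), (146.50503540039062, 111.30998992919922), 82.0157470703125) 74.84331990155755
bar 1345 ((471.1911926269531, 151.989990234375), (77.9355239868164, 15.872770309448242), 81.61680603027344) 105.55262713359954
```

View pics/w4.png

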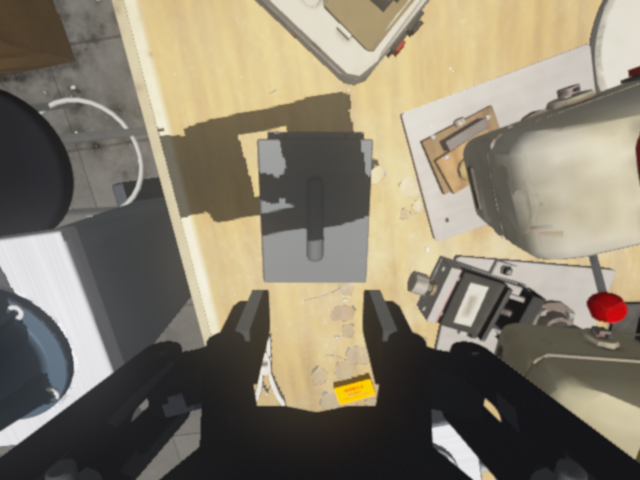

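The hood is squarely under the jaws: bar at (315,220), yaw about -8°, with its open side and lit shadow gap to the left, which is -x. Descending to grip.

jog_arm(
  deltas=[
    [0,0,0,0,0,0.1,0],
    [0,0,0,0,0,0.25,0],
    [0,0,0,0,0,0.4,0],
    [0,0,0,0,0,0.55,0],
    [0,0,0,0,0,0.7,0],
    [0,0,0,0,0,0.85,0],
    [0,0,0,0,0,1,0],
    [0,0,0,0,0,1,0],
  ],
)

```text
t: 28.95
ee_pos: [470.0, 149.6, 178.9]
ee_rot: [0.755, 0.656, -0.002, -0.002]
wrist_force: [-0.8, -0.1, -0.2]
gripper_width: 42.5
```

jog_arm(
  deltas=[
    [0,0,0,0,0,0.15,0],
    [0,0,0,0,0,0.3,0],
    [0,0,0,0,0,0.45,0],
    [0,0,0,0,0,0.6,0],
    [0,0,0,0,0,0.75,0],
    [0,0,0,0,0,0.84,0],
    [0,0,0,0,0,0.88,0],
    [0,0,0,0,0,0.88,0],
  ],
)

```text
t: 29.75
ee_pos: [471.8, 150.1, 93.0]
ee_rot: [0.755, 0.656, -0.0, -0.0]
wrist_force: [-0.7, 0.8, -0.3]
gripper_width: 42.6
```

jog_arm(
  deltas=[
    [0,0,0,0,0,0,-1],
    [0,0,0,0,0,0,-1],
    [0,0,0,0,0,0,-1],
    [0,0,0,0,0,0,-1],
    [0,0,0,0,0,0,-1],
    [0,0,0,0,0,0,-1],
    [0,0,0,0,0,0,-1],
    [0,0,0,0,0,0,-1],
  ],
  squeeze=60,
)

```text
t: 30.55
ee_pos: [471.7, 150.3, 93.4]
ee_rot: [0.755, 0.656, 0.0, 0.0]
wrist_force: [-1.4, 0.3, 5.3]
gripper_width: 14.6
```

```bash
python3 s.py
```

```text
30.55 pos [471.7 150.3  93.4] yawy -8.0 tilt [0. 0.] q6 0.22 F [-1.4  0.3  5.3] T [0.03 0.1  0.02] w 14.6
```

jog_arm(
  deltas=[
    [0,0,0,0,0,-0.05,-1],
    [0,0,0,0,0,-0.15,-1],
    [0,0,0,0,0,-0.3,-1],
    [0,0,0,0,0,-0.45,-1],
    [0,0,0,0,0,-0.6,-1],
    [0,0,0,0,0,-0.75,-1],
    [0,0,0,0,0,-0.9,-1],
    [0,0,0,0,0,-1,-1],
  ],
)

```text
t: 31.35
ee_pos: [472.1, 150.3, 194.5]
ee_rot: [0.755, 0.656, 0.001, 0.001]
wrist_force: [0.5, -0.3, -2.3]
gripper_width: 14.8
```

```bash
python3 s.py
```

```text
31.35 pos [472.1 150.3 194.5] yawy -8.0 tilt [0.002 0.   ] q6 0.22 F [ 0.5 -0.3 -2.3] T [-0.03 -0.    0.02] w 14.8
```

jog_arm(
  deltas=[
    [0,0,0,-0.06,0.01,-0.1,-1],
    [0,0,0,-0.16,0.02,-0.2,-1],
    [0,0,0,-0.3,0.04,-0.28,-1],
    [0,0,0,-0.44,0.06,-0.28,-1],
    [0,0,0,-0.58,0.08,-0.28,-1],
    [0,0,0,-0.72,0.1,-0.28,-1],
    [0,0,0,-0.85,0.12,-0.28,-1],
    [0,0,0,-0.97,0.137,-0.28,-1],
  ],
)

```text
t: 32.15
ee_pos: [471.6, 50.8, 220.8]
ee_rot: [0.755, 0.656, -0.0, -0.0]
wrist_force: [0.6, -0.2, -1.3]
gripper_width: 14.8
```

jog_arm(
  deltas=[
    [0,0,0,-0.12,0.02,0,-1],
    [0,0,0,-0.24,0.04,0,-1],
    [0,0,0,-0.36,0.05,0,-1],
    [0,0,0,-0.48,0.07,0,-1],
    [0,0,0,-0.6,0.08,0,-1],
    [0,0,0,-0.72,0.1,0,-1],
    [0,0,0,-0.84,0.12,0,-1],
    [0,0,0,-0.97,0.137,0,-1],
  ],
)

```text
t: 32.95
ee_pos: [472.0, -46.6, 221.2]
ee_rot: [0.754, 0.656, 0.0, 0.0]
wrist_force: [-0.2, -0.4, -1.4]
gripper_width: 14.7
```

jog_arm(
  deltas=[
    [0,0,0,-0.12,0.02,0,-1],
    [0,0,0,-0.24,0.04,0,-1],
    [0,0,0,-0.36,0.05,0,-1],
    [0,0,0,-0.48,0.07,0,-1],
    [0,0,0,-0.6,0.08,0,-1],
    [0,0,0,-0.72,0.1,0,-1],
    [0,0,0,-0.84,0.12,0,-1],
    [0,0,0,-0.97,0.137,0,-1],
  ],
)

```text
t: 33.75
ee_pos: [472.1, -144.6, 221.1]
ee_rot: [0.755, 0.656, 0.0, -0.0]
wrist_force: [0.0, 1.1, -1.9]
gripper_width: 14.9
```

jog_arm(
  deltas=[
    [0,0,-0.02,-0.12,0.02,0,-1],
    [0,0,-0.04,-0.24,0.04,0,-1],
    [0,0,-0.06,-0.36,0.05,0,-1],
    [0,0,-0.09,-0.48,0.07,0,-1],
    [0,0,-0.12,-0.6,0.08,0,-1],
    [0,0,-0.14,-0.72,0.1,0,-1],
    [0,0,-0.155,-0.84,0.12,0,-1],
    [0,0,-0.155,-0.97,0.137,0,-1],
  ],
)

```text
t: 34.55
ee_pos: [472.1, -242.6, 221.1]
ee_rot: [0.669, 0.743, -0.0, -0.0]
wrist_force: [-0.5, -0.4, -2.2]
gripper_width: 14.9
```

```bash
python3 - <<'E'
exec(open('s.py').read())
b=img('top');P=cloud(b);Z=P[...,2];x,y=s['ee_pos'][:2]
zt=s['ee_pos'][2]-2.4-16
M=(abs(P[...,0]-x)<110)&(abs(P[...,1]-y)<110)&(abs(Z-zt)<8)
p=P[M][:,:2].astype(np.float32);print(len(p),zt,cv2.minAreaRect(p),Z[M].mean())
a=img('scene');cv2.imwrite('pics/s1.png',cv2.resize(a['pixels'][80:380,180:500],(640,600))[...,::-1])
E
```

```text
34.55 pos [ 472.1 -242.6  221.1] yawy 6.0 tilt [-0.  0.] q6 -0.79 F [-0.5 -0.4 -2.2] T [ 0.05 -0.01  0.07] w 14.9
994 202.65229340124102 ((471.60638427734375, -241.0789031982422), (110.92609405517578, 147.60067749023438), 5.955843448638916) 205.53607179942802
```

View pics/s1.png

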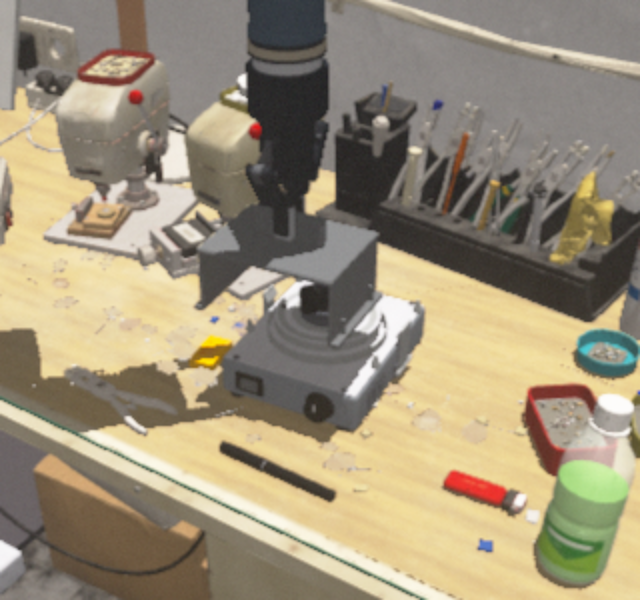

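The hood is held level with its open side to the front. The scene crop shows it over the machine's front edge, at about (290,270). Moving it over its place.

jog_arm(
  deltas=[
    [0,0,0,-0.01,0.1,0,-1],
    [0,0,0,-0.03,0.25,0,-1],
    [0,0,0,-0.045,0.4,0,-1],
    [0,0,0,-0.06,0.55,0,-1],
    [0,0,0,-0.08,0.7,0,-1],
    [0,0,0,-0.095,0.85,0,-1],
    [0,0,0,-0.108,0.968,0,-1],
    [0,0,0,-0.108,0.968,0,-1],
  ],
)

```text
t: 35.45
ee_pos: [571.4, -241.7, 221.0]
ee_rot: [0.669, 0.743, 0.0, 0.001]
wrist_force: [-0.9, 0.4, -1.6]
gripper_width: 14.7
```

jog_arm(
  deltas=[
    [0,0,0,0,0,0.05,-1],
    [0,0,0,0,0,0.15,-1],
    [0,0,0,0,0,0.25,-1],
    [0,0,0,0,0,0.35,-1],
    [0,0,0,0,0,0.45,-1],
    [0,0,0,0,0,0.55,-1],
    [0,0,0,0,0,0.58,-1],
    [0,0,0,0,0,0.58,-1],
  ],
)

```text
t: 36.25
ee_pos: [569.2, -242.1, 162.3]
ee_rot: [0.669, 0.743, -0.0, -0.001]
wrist_force: [0.6, -1.0, -1.0]
gripper_width: 14.9
```

```bash
python3 s.py
```

```text
36.25 pos [ 569.2 -242.1  162.3] yawy 6.0 tilt [-0.001  0.001] q6 -0.69 F [ 0.6 -1.  -1. ] T [-0.04  0.04 -0.01] w 14.9
```

jog_arm(
  deltas=[
    [0,0,0,-0.012,0.002,0,-1],
    [0,0,0,-0.012,0.002,0,-1],
    [0,0,0,-0.012,0.002,0.01,-1],
    [0,0,0,-0.012,0.002,0.02,-1],
    [0,0,0,-0.012,0.002,0.03,-1],
    [0,0,0,-0.012,0.002,0.05,-1],
    [0,0,0,-0.012,0.002,0.07,-1],
    [0,0,0,-0.012,0.002,0.07,-1],
  ],
)

```text
t: 37.05
ee_pos: [569.9, -243.0, 156.0]
ee_rot: [0.669, 0.743, 0.0, -0.0]
wrist_force: [-0.4, 1.1, -1.9]
gripper_width: 15.1
```

```bash
python3 - <<'E'
exec(open('s.py').read())
b=img('top');P=cloud(b);Z=P[...,2];x,y=s['ee_pos'][:2]
zt=s['ee_pos'][2]-2.4-16
M=(abs(P[...,0]-x)<110)&(abs(P[...,1]-y)<110)&(abs(Z-zt)<8)
p=P[M][:,:2].astype(np.float32);print(len(p),cv2.minAreaRect(p))
E
```

```text
37.05 pos [ 569.9 -243.   156. ] yawy 6.0 tilt [-0.     0.001] q6 -0.69 F [-0.4  1.1 -1.9] T [ 0.23  0.02 -0.02] w 15.1
994 ((551.428466796875, -240.5843505859375), (165.36270141601562, 79.56588745117188), 76.93114471435547)
```

jog_arm(
  deltas=[
    [0,0,0,0,0,0.01,-1],
    [0,0,0,0,0,0.02,-1],
    [0,0,0,0,0,0.03,-1],
    [0,0,0,0,0,0.04,-1],
    [0,0,0,0,0,0.05,-1],
    [0,0,0,0,0,0.05,-1],
    [0,0,0,0,0,0.05,-1],
    [0,0,0,0,0,0.05,-1],
  ],
)

```text
t: 37.9
ee_pos: [570.7, -244.2, 152.6]
ee_rot: [0.669, 0.743, 0.0, 0.002]
wrist_force: [-1.2, 2.1, 7.7]
gripper_width: 15.1
```

```bash
python3 s.py
```

```text
37.9 pos [ 570.7 -244.2  152.6] yawy 6.0 tilt [ 0.002 -0.002] q6 -0.69 F [-1.2  2.1  7.7] T [0.06 0.29 0.01] w 15.1
```

jog_arm(
  deltas=[
    [0,0,0,0,0,0.01,-1],
    [0,0,0,0,0,0.02,-1],
    [0,0,0,0,0,0.03,-1],
    [0,0,0,0,0,0.04,-1],
    [0,0,0,0,0,0.05,-1],
    [0,0,0,0,0,0.06,-1],
    [0,0,0,0,0,0.06,-1],
    [0,0,0,0,0,0.06,-1],
  ],
)

```text
t: 38.7
ee_pos: [569.0, -243.2, 144.1]
ee_rot: [0.669, 0.743, -0.0, -0.001]
wrist_force: [0.5, 0.0, -4.3]
gripper_width: 15.1
```

```bash
python3 s.py
```

```text
38.7 pos [ 569.  -243.2  144.1] yawy 6.0 tilt [-0.002  0.001] q6 -0.69 F [ 0.5  0.  -4.3] T [-0.03  0.   -0.  ] w 15.1
```

jog_arm(
  deltas=[
    [0,0,0,0,0,0.01,-1],
    [0,0,0,0,0,0.02,-1],
    [0,0,0,0,0,0.03,-1],
    [0,0,0,0,0,0.03,-1],
    [0,0,0,0,0,0.03,-1],
    [0,0,0,0,0,0.03,-1],
    [0,0,0,0,0,0.03,-1],
    [0,0,0,0,0,0.03,-1],
  ],
)

```text
t: 39.5
ee_pos: [569.2, -243.3, 143.5]
ee_rot: [0.669, 0.743, -0.0, -0.0]
wrist_force: [-3.3, 1.4, 6.2]
gripper_width: 14.9
```

```bash
python3 s.py
```

```text
39.5 pos [ 569.2 -243.3  143.5] yawy 6.0 tilt [-0.001 -0.   ] q6 -0.69 F [-3.3  1.4  6.2] T [0.17 0.61 0.05] w 14.9
```

jog_arm(
  deltas=[
    [0,0,0,0,0,0.02,-1],
    [0,0,0,0,0,0.03,-1],
    [0,0,0,0,0,0.03,-1],
    [0,0,0,0,0,0.01,-1],
    [0,0,0,0,0,-0.01,-1],
    [0,0,0,0,0,-0.02,0],
    [0,0,0,0,0,-0.02,0],
    [0,0,0,0,0,-0.02,0],
  ],
)

```text
t: 40.3
ee_pos: [570.1, -243.5, 143.9]
ee_rot: [0.669, 0.743, 0.0, 0.0]
wrist_force: [0.4, 0.3, -0.6]
gripper_width: 42.8
```

jog_arm(
  deltas=[
    [0,0,0,0,0,0,0],
    [0,0,0,0,0,0,0],
    [0,0,0,0,0,-0.1,0],
    [0,0,0,0,0,-0.25,0],
    [0,0,0,0,0,-0.4,0],
    [0,0,0,0,0,-0.6,0],
    [0,0,0,0,0,-0.8,0],
    [0,0,0,0,0,-1,0],
  ],
)

```text
t: 41.1
ee_pos: [569.9, -243.4, 245.7]
ee_rot: [0.669, 0.743, 0.0, 0.0]
wrist_force: [0.4, -0.4, 0.7]
gripper_width: 42.8
```

jog_arm(
  deltas=[
    [0,0,0,0,-0.1,0,0],
    [0,0,0,0,-0.25,0,0],
    [0,0,0,0,-0.4,0,0],
    [0,0,0,0,-0.55,0,0],
    [0,0,0,0,-0.7,0,0],
    [0,0,0,0,-0.85,0,0],
    [0,0,0,0,-1,0,0],
    [0,0,0,0,-1,0,0],
  ],
)

```text
t: 41.9
ee_pos: [468.0, -253.3, 243.6]
ee_rot: [0.67, 0.743, -0.0, -0.001]
wrist_force: [0.2, 0.2, -0.7]
gripper_width: 42.6
```

```bash
python3 - <<'E'
exec(open('s.py').read())
w=img('wrist');P=cloud(w);Z=P[...,2]
M=(abs(P[...,0]-570)<110)&(abs(P[...,1]+242)<110)&(w['depth']>0)
for n,lo,hi in(('top',118,132),('bar',150,165)):
    m=(M&(Z>lo)&(Z<hi));p=P[m][:,:2].astype(np.float32);print(n,len(p),cv2.minAreaRect(p),Z[m].mean(),Z[m].std())
a=img('scene')
o=np.zeros((600,800,3),np.uint8);o[:600,:400]=cv2.resize(a['pixels'][180:330,280:380+0],(400,600));o[:300,400:]=cv2.resize(w['pixels'],(400,300))
t=img('top');o[300:,400:]=cv2.resize(t['pixels'][140:290,230:430],(400,300))
cv2.imwrite('pics/f.png',o[...,::-1])
E
```

```text
41.9 pos [ 468.  -253.3  243.6] yawy 5.9 tilt [-0.003  0.002] q6 -0.81 F [ 0.2  0.2 -0.7] T [ 0.03 -0.04  0.04] w 42.6
top 22575 ((569.8079223632812, -242.90545654296875), (111.64645385742188, 147.22512817382812), 5.936267375946045) 124.89839174916635 0.7856760956945609
bar 2578 ((568.9597778320312, -241.8201446533203), (15.539558410644531, 78.02688598632812), 6.10263729095459) 155.35595981176132 1.845432085674792
```

View pics/f.png

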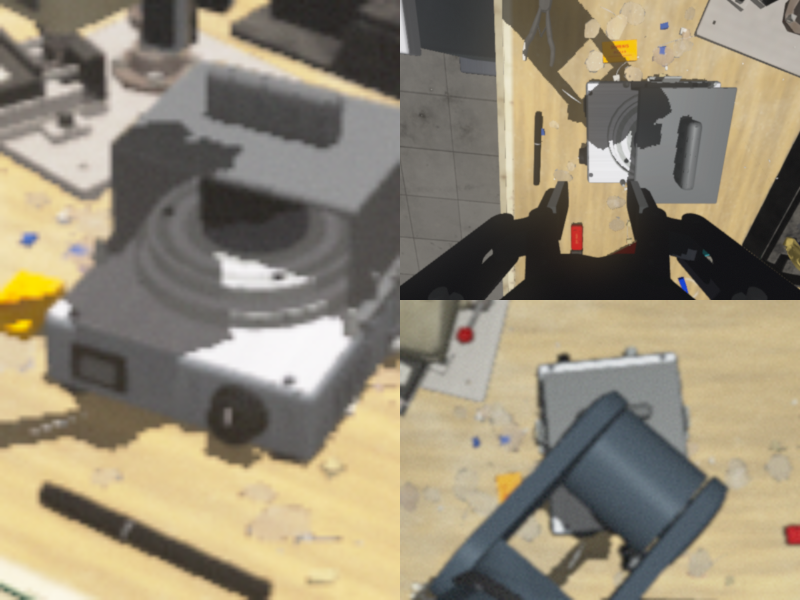

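The hood's top plate is flat at z = 124.9 mm (125 expected), with yaw 5.9° against 6° for the machine. Its open side faces the front and the disc shows beneath it. The bystanders in view haven't moved and the arm is clear, so I'm handing in.

```bash
python3 -c "
from h import *
print(manip.sign_off())"
```

```text
the job is handed in; nothing more can be done
None
```

I tightened the wing nut with the spindle lock in, let the spindle spring up, fitted the hood over the disc and handed the job in at about 42 s.

**Nut:**
- With the lock in, I screwed the nut clockwise until the torque rose from about 0.17 to 2.5 N m, which is the hard stop.
- I eased the twist off before letting the spindle up. Afterwards the nut top measured 111.5 mm (112 expected).
- My first press was too hard. The dogs dragged on the ring, so the nut screwed on about 43° before the lock was in. I eased off, found a slot and did the rest with the lock in.
- My estimate of the total screwing angle, about 148°, is over the stated maximum of about 137°. It rests on a rough first reading of the disc angle, so I relied on the torque rise.

**Hood:**
- I carried it round in front of the drills and pressed it down with the open side to the front. The resistance peaked near 8 N and then dropped away as the tabs passed.
- After release the top plate was flat at 124.9 mm (125 expected). Its centre was at (569.8, -242.9) mm, within about 1 mm of home, and its yaw was 5.9° against 6.0° for the machine.
- I did not see the tabs up close or do a pull test. That they snapped home is inferred from the force drop and the height.

The arm was clear at the end. The pliers, packet and lighter looked unmoved in the last pictures. The bottle was last seen in place just before the hood was lowered.

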